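Drive the wedge of a bench vise until the crystal is held

ROBOT

A 6-joint arm with a two-finger parallel gripper is mounted at the origin on a cart in front of the work surface, level with it; the furniture and walls round the work are solid. World frame = base frame: x ahead of the robot, y to its left, z up, the work surface at z = 0. Lengths are in m, angles in rad, forces in N, time in s.
With the tool pointing down it reaches from about 0.35 to 0.775 m from the base axis. Payload 5.5 kg.
Tool frame: the origin (TCP) lies at the very end of the fingers, on their centre line; the grasp point (between the pads) lies 19 mm behind it; z points along the fingers, y is the line along which they close (so a half turn about z gives the same grasp; the last joint's range is limited). The gripper opens to 85 mm and grips with 20 to 120 N. Pads are 22 mm wide; open, the fingers measure 114 mm over their backs; the gripper's body (76 mm by 85 mm) begins 54 mm behind the grasp point. The pads swing forward as they close: fully open they stand 13 mm farther back than shut.
Start: joints at [1.075, 0.313, 0.046, 1.304, 0, 1.431], TCP at [0.2, 0.539, 0.231] pointing down, gripper open.
Joint ranges: [-2.76, 2.76], [-0.86, 1.69], [-1.03, 1.26], [-2.2, 2.34], [-1.47, 1.5], [-3.14, 3.14]. Speed limits (rad/s): [2.57, 2.57, 3.14, 3.14, 3.14, 3.14].

INTERFACE

Orientations are given as a unit quaternion [w, x, y, z].
In Python, from workcell import get_state, read_camera, calibration, hand_in gives the robot as it stands.
- The arm moves only by the tool drive_tool, never from a script. Its argument "deltas" is a list that holds one entry, the list of rows, each a list of 7 numbers: the closure in counts, from 0 (fully open) to 255 (shut), then the shift along the tool's x, y, z in m, then the turn, a rotation vector about the tool's x, y, z in degrees. A call has 1 to 12 rows; each row is the pose to reach, as a shift and turn from the pose commanded when the call began, along the tool's axes at that moment; what a row does not reach only later rows make up. A row lasts 1/8 s, in which the tool goes at most 62.5 mm and 10.7 degrees, less where a joint would pass 70% of its speed; a pose out of reach is approached as far as the arm can. A call with a gripper value outside its range is refused whole. The fingers move at their own pace and stop on an object; "newtons" is the grip in N (left out, the last holds). Time passes only in rows, so rows that repeat a pose let the fingers close. It gives the time, the measured TCP pose, the force, the opening and the grip force at its end, in the units of the state.
- get_state(): the state, without advancing time (a new reading comes with each control period).
- read_camera(name): name is "scene" or "top" or "wrist"; returns (picture, depth): 480x640x3 uint8, red, green, blue; 480x640 float32, m along the optical axis (not along the pixel's ray), 0 where there is no reading.
- calibration(name): a dict with "mtx" (3x3 intrinsics, pixels), "world_from_camera" (4x4, takes a point from camera to world coordinates). Camera axes: x right, y up, looking along -z (the intrinsics and any distortion apply to the point x, -y, -z); pixel columns grow to the right and rows downward; lengths in m; the calibration is good to about 2 mm. A picture is of the moment at which its call begins: read the wrist's pose just before it. calibration takes no time and is no camera call; for the wrist camera it gives the pose at the moment of the call.
- hand_in(): hands the job in; it is judged then, once.
The state is a dict: "clock": time; "joint_pos": joint angles; "qvel": joint speeds; "tau": joint torques, N m; "tcp_pos": TCP position; "orientation": TCP orientation; "wrist_force": force on the tool from outside, world axes, zero at the start; "ft_torque": the same for the moment, N m; "finger_gap": finger opening in m; "grip_force": force on a finger pad.
Only numpy, scipy, OpenCV 4.12 (cv2) and the standard library are available. Lean on these libraries where they do the work, as an engineer would, in place of code of your own. Each camera call takes 0.05 s, during which the arm holds its last target. There are 200 camera calls.

TASK

Clamp the crystal point in the wooden wedge vise: lay the loose wooden wedge in the slot, thin end first, and let go of it, then tap its thick end forward with light pushes until it stops moving forward and the sliding jaw grips the crystal firmly. The crystal is brittle, so do not force the wedge on once it has stopped, keep the crystal upright, and leave the stones and the label roll around the vise alone.

Things in the scene. Friction and masses are not known exactly. Their poses are not given: they have to be found in the camera images.
- vise: Wooden wedge vise fixed to the desk: bed 12 mm thick, x -135..75 mm, y -68..98 mm. Towards +y it carries a fixed cheek, the wedge slot, the sliding jaw, the crystal and a hand-set stop. Origin on the bed's underside on the slot's centreline; +x is the way the wedge is driven (away from the robot, yaw within 0.3 rad), z up. Cheek and jaw: x -40..60 mm, tops at z = 44 mm.
- slot_mouth (a point): Middle of the slot's open end, on the bed's top (vise x = -40, y = 0, z = 12 mm). The slot narrows along +x as the wedge does, evenly on both sides: with the jaw fully back it is 18.6 mm wide here, 12.8 mm at vise x = 0 and 4 mm at x = 60. The bed goes on 95 mm in front of the mouth.
- jaw: Sliding wooden jaw, 100 mm long, 32 mm high, between slot and crystal. Origin as the vise's when fully back (the start); moves along the vise's +y, up to 20 mm, 1 mm for each 6.9 mm of wedge travel; moving it takes about 0.6 N. As it yields the wedge drifts 0.073 mm to +y per mm forward.
- wedge: Loose plain waxed wooden wedge, 120 long, 24 high, 29.4 mm wide at the thick end (x = -60 mm), tapering evenly on both sides to 12 mm at the thin end (x = +60), about 60 g. Origin: centre of its underside, x to the thin end. Starts flat on the desk right of the vise. With its origin at vise x = -85, y = 0 it has 2 mm play each side in the slot; it touches both sides at about x = -55.
- wedge_thick_end (a point): Middle of the wedge's thick end, 12 mm above its underside: where to tap. The wedge stops once jaw, crystal and stop all touch, 15 to 65 mm after it first touches both sides; the stop's setting is not measured. Until then it moves at up to 5 N; a push of 10 to 14 N then sets it firmly and it stays by friction. Well over 20 N is too much.
- crystal: Smoky brown crystal point, 36 x 32 x 100 mm, standing upright on the bed between jaw and stop with a few mm of play; origin at the centre of its foot, z up. It is damaged if the jaw presses on it with more than 22 N; this force is roughly as large as the push on the stopped wedge.
- septar: Polished yellow and black palm stone, 52 x 64 x 21 mm, lying on the desk left of the vise; origin at the centre of its underside. To be left alone.
- roll: White label roll, 74 mm across, 30 mm high, lying left of the vise; origin at the centre of its underside. To be left alone.
- blue: Blue tumbled stone, 32 x 36 x 20 mm, lying on the desk right of the vise; origin at the centre of its underside. To be left alone.

How it is judged:
By the outcome, as a careful person would: the job done as asked, in the order asked, and still so for the second after the job is handed in, with the robot touching nothing.
It also fails if it takes over 61 s, if anything falls off the work surface, if the arm or the gripper's body presses on something with over 40 N, if the wrist force passes 120 N, or if a joint passes its speed limit or range.

## Working session

There is one attempt and no reset: what is moved stays moved. The work goes in short steps, Python scripts to look and compute and a tool call to move; the robot and the scene stay as the last step left them, time stands still between calls to the robot, and variables do not carry over. Pictures are saved under pics/ and viewed, at most 10 in all, crops included, and the job is handed in when it is done.

Besides the shell and the picture viewer there is one more tool, called after ">>>" by a JSON object that holds its "name" and its "arguments", one argument or row to a line. drive_tool: Moves the arm, as the interface text tells. Its arguments: {"type":"object","properties":{"deltas":{"type":"array","items":{"type":"array","items":{"type":"array","items":{"type":"number"}}}},"newtons":{"type":"number"}},"required":["deltas"]}

```bash
mkdir -p pics; ls; python3 - <<'E'
from workcell import *
import cv2,numpy as np
s=get_state();print(s)
for n in("top","scene"):
    p,d=read_camera(n);np.savez(f"pics/{n}0.npz",p=p,d=d,**calibration(n))
    cv2.imwrite(f"pics/{n}0.png",p[...,::-1]);print(calibration(n))
E
```

```text
pics
{'clock': 0.0, 'joint_pos': array([1.07540607e+00, 3.14015762e-01, 4.50118928e-02, 1.30357188e+00,
       6.06235465e-06, 1.43120798e+00]), 'qvel': array([-1.22302716e-03, -6.61656050e-05,  7.12403246e-05, -1.07337017e-03,
       -1.30695451e-03, -3.04556015e-05]), 'tau': array([ 3.79878220e-04, -4.80622494e+01,  2.98537552e+01,  1.93137926e-02,
       -3.52469567e-05, -1.38656685e-05]), 'tcp_pos': array([0.2000662 , 0.53855734, 0.23041357]), 'orientation': array([-2.80631335e-04,  1.76963981e-01,  9.84216926e-01, -8.44297710e-04]), 'wrist_force': array([-0.02362536, -0.71993851, -0.86555452]), 'ft_torque': array([-0.00115417, -0.03675246, -0.01545257]), 'grip_force': 0.0, 'finger_gap': 0.08530986559075471}
{'mtx': array([[608.79658992,   0.        , 308.27253984],
       [  0.        , 608.79658992, 239.11972979],
       [  0.        ,   0.        ,   1.        ]]), 'world_from_camera': array([[-1.42635072e-02,  9.91237791e-01, -1.31317154e-01,
         3.54384651e-01],
       [-9.99897660e-01, -1.39947873e-02,  2.96903626e-03,
        -7.51598807e-03],
       [ 1.10526530e-03,  1.31346064e-01,  9.91335962e-01,
         1.46580300e+00],
       [ 0.00000000e+00,  0.00000000e+00,  0.00000000e+00,
         1.00000000e+00]])}
{'mtx': array([[454.19852336,   0.        , 320.24331101],
       [  0.        , 454.19852336, 241.68687231],
       [  0.        ,   0.        ,   1.        ]]), 'world_from_camera': array([[ 0.74565525,  0.51507407, -0.42272563,  0.12269123],
       [-0.66608695,  0.59338065, -0.45191545, -0.46982675],
       [ 0.01806728,  0.61854515,  0.78554151,  0.81416037],
       [ 0.        ,  0.        ,  0.        ,  1.        ]])}
```

View pics/top0.png

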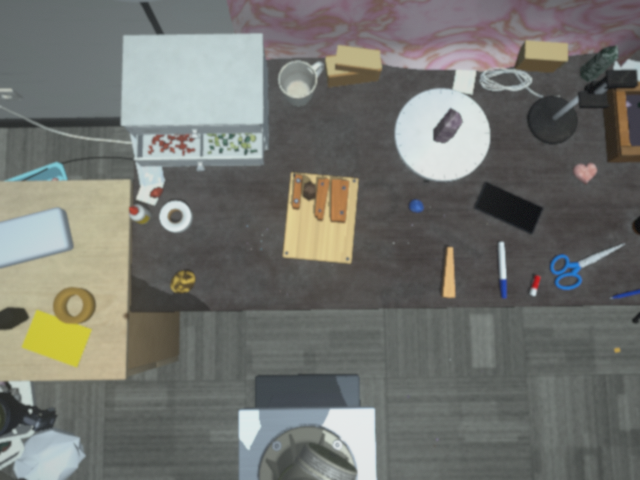

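View pics/scene0.png

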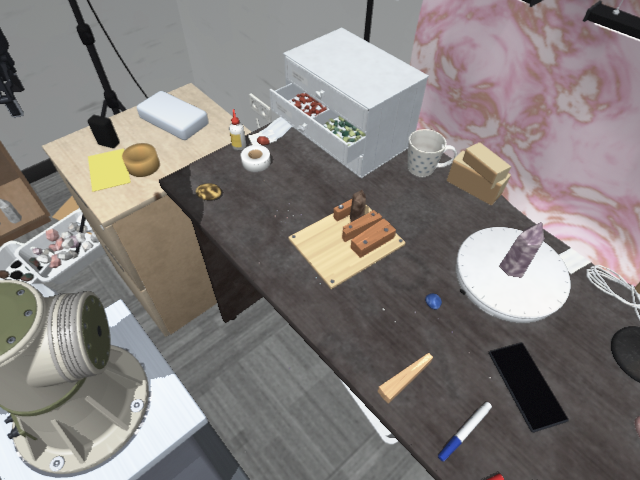

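The top view shows the wedge at (449,272), thin end up. The vise bed is at about (320,218), with the cheek at (340,200), the jaw at (321,200), the crystal at (308,190) and the stop at (296,190). The blue stone is at (416,206). Next I'll measure the wedge and vise.

```bash
cat > h.py <<'E'
import numpy as np,cv2
from workcell import *
def ray(uv,c,z):
    uv=np.atleast_2d(uv).astype(float)
    k=c["mtx"];T=c["world_from_camera"]
    d=np.c_[(uv[:,0]-k[0,2])/k[0,0],-(uv[:,1]-k[1,2])/k[1,1],-np.ones(len(uv))]@T[:3,:3].T
    o=T[:3,3];return o+d*((z-o[2])/d[:,2])[:,None]
def proj(P,c):
    T=c["world_from_camera"];q=(np.atleast_2d(P)-T[:3,3])@T[:3,:3];k=c["mtx"]
    return np.c_[k[0,0]*q[:,0]/-q[:,2]+k[0,2],k[1,1]*-q[:,1]/-q[:,2]+k[1,2]]
E
python3 - <<'E'
from h import *
for n in("top","scene"):
    f=np.load(f"pics/{n}0.npz");c=dict(f);p=f["p"]
    hsv=cv2.cvtColor(p,cv2.COLOR_RGB2HSV)
    for nm,lo,hi,z,mn in(("bed",(17,40,140),(30,255,255),.012,800),("red",(3,110,90),(14,255,255),.044,60),("wedge",(8,60,150),(24,255,255),.024,300)):
        m=cv2.inRange(hsv,lo,hi)
        for ct in cv2.findContours(m,0,2)[0]:
            if cv2.contourArea(ct)<mn: continue
            r=cv2.minAreaRect(ct);w=ray(r[0],c,z)[0]
            if not(.3<w[0]<.75 and -.5<w[1]<.3):continue
            b=cv2.boxPoints(r);print(n,nm,cv2.contourArea(ct),np.round(r[0]),np.round(ray(b,c,z)[:,:2],4).tolist())
x,y=280,165
p=np.load("pics/top0.npz")["p"];cv2.imwrite("pics/topc.png",cv2.resize(p[165:305,275:475,::-1],None,fx=4,fy=4,interpolation=cv2.INTER_CUBIC))
E
```

```text
top bed 3798.5 [320. 218.] [[0.5039, 0.0513], [0.7137, 0.0313], [0.6964, -0.1362], [0.4872, -0.1132]]
top red 329.5 [338. 200.] [[0.5904, -0.0625], [0.6851, -0.0721], [0.6817, -0.1058], [0.5871, -0.0959]]
top red 63.0 [321. 189.] [[0.6399, -0.0276], [0.6904, -0.0416], [0.685, -0.0606], [0.6345, -0.0464]]
top wedge 395.0 [448. 272.] [[0.5219, -0.3329], [0.5215, -0.3592], [0.4027, -0.3537], [0.4031, -0.3278]]
top wedge 4940.0 [320. 217.] [[0.5035, 0.0504], [0.7108, 0.0298], [0.6931, -0.1353], [0.4864, -0.1117]]
scene bed 3412.0 [347. 240.] [[0.5083, 0.0514], [0.7675, 0.0395], [0.6957, -0.1385], [0.4658, -0.1127]]
scene red 1418.0 [368. 232.] [[0.5885, -0.0263], [0.7159, -0.0359], [0.6797, -0.1243], [0.5603, -0.1111]]
scene red 188.5 [344. 210.] [[0.617, 0.0284], [0.6759, 0.0208], [0.6605, -0.0141], [0.6031, -0.0059]]
scene wedge 731.0 [404. 373.] [[0.4002, -0.3272], [0.5263, -0.3236], [0.5245, -0.3554], [0.4006, -0.3569]]
scene wedge 4250.5 [347. 240.] [[0.5031, 0.0427], [0.7574, 0.0309], [0.6871, -0.1434], [0.4613, -0.1181]]
```

View pics/topc.png

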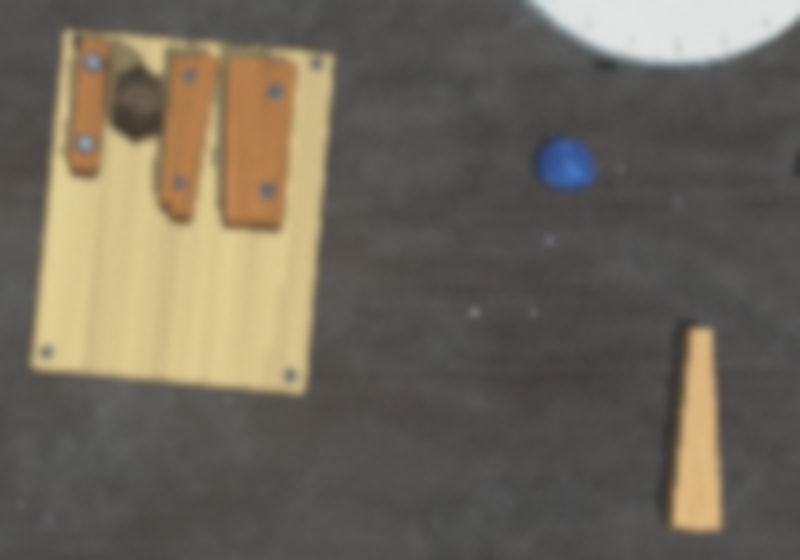

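The bed fits the 210 x 166 mm size with yaw of about -0.10, which puts the slot mouth near (0.589,-0.056). The wedge is near (0.462,-0.343), with its thin end towards +x. The crop confirms the layout. I'll move the wrist camera above the wedge.

```bash
cat >> h.py <<'E'
from scipy.spatial.transform import Rotation as R
def delta(targets):
    """targets: (x,y,z,yaw): tool down, tool x along -(cos yaw, sin yaw)"""
    s=get_state();q=s["orientation"];A=R.from_quat([q[1],q[2],q[3],q[0]])
    for x,y,z,a in targets:
        B=R.from_euler("z",a)*R.from_quat([0,1,0,0])
        print(np.round(A.inv().apply(np.array([x,y,z])-s["tcp_pos"]),4),np.round((A.inv()*B).as_rotvec(degrees=True),2))
E
python3 - <<'E'
from h import *
delta([(.43,.2,.25,0),(.46,-.343,.25,0)])
E
```

```text
[-0.3334 -0.2373 -0.0192] [ -0.09  -0.03 -20.39]
[-0.5507 -0.7359 -0.0184] [ -0.09  -0.03 -20.39]
```

>>> {"name": "drive_tool", "arguments": {
  "deltas": [
    [[0,-0.333,-0.237,-0.019,0,0,-20.4],[0,-0.333,-0.237,-0.019,0,0,-20.4],[0,-0.333,-0.237,-0.019,0,0,-20.4],[0,-0.333,-0.237,-0.019,0,0,-20.4],[0,-0.333,-0.237,-0.019,0,0,-20.4],[0,-0.333,-0.237,-0.019,0,0,-20.4],[0,-0.333,-0.237,-0.019,0,0,-20.4],[0,-0.551,-0.736,-0.018,0,0,-20.4],[0,-0.551,-0.736,-0.018,0,0,-20.4],[0,-0.551,-0.736,-0.018,0,0,-20.4],[0,-0.551,-0.736,-0.018,0,0,-20.4],[0,-0.551,-0.736,-0.018,0,0,-20.4]]
  ]
}}

```text
clock: 1.6
tcp_pos: [0.447, -0.1131, 0.2496]
orientation: [0.0, -0.0, 1.0, 0.0]
wrist_force: [1.5, 1.5, -0.6]
finger_gap: 0.0853
grip_force: 0.0
```

```bash
python3 - <<'E'
from h import *
print(get_state()["tcp_pos"],get_state()["clock"]);delta([(.46,-.343,.25,0)])
E
```

```text
[ 0.44704334 -0.11310077  0.24955922] 1.6
[-0.0129 -0.2299 -0.0005] [0.02 0.01 0.01]
```

>>> {"name": "drive_tool", "arguments": {
  "deltas": [
    [[0,-0.013,-0.23,0,0,0,0],[0,-0.013,-0.23,0,0,0,0],[0,-0.013,-0.23,0,0,0,0],[0,-0.013,-0.23,0,0,0,0],[0,-0.013,-0.23,0,0,0,0],[0,-0.013,-0.23,0,0,0,0]]
  ]
}}

```text
clock: 2.35
tcp_pos: [0.46, -0.3405, 0.2491]
orientation: [-0.001, 0.0, 1.0, 0.001]
wrist_force: [0.2, -0.2, 0.4]
finger_gap: 0.0853
grip_force: 0.0
```

```bash
python3 - <<'E'
from h import *
s=get_state();c=calibration("wrist");p,d=read_camera("wrist")
print(s["tcp_pos"],s["orientation"],c);np.savez("pics/w1.npz",p=p,d=d,**c);cv2.imwrite("pics/w1.png",p[...,::-1])
E
```

```text
[ 0.46002394 -0.3405088   0.24905605] [-5.50796452e-04  2.88741013e-05  9.99999500e-01  8.34260589e-04] {'mtx': array([[380.65877736,   0.        , 320.12617261],
       [  0.        , 380.65877736, 238.22742927],
       [  0.        ,   0.        ,   1.        ]]), 'world_from_camera': array([[ 0.0017904 , -0.94677447, -0.32189267,  0.37821793],
       [ 0.99999364,  0.00268776, -0.00234337, -0.34135252],
       [ 0.00308381, -0.32188643,  0.94677327,  0.39143589],
       [ 0.        ,  0.        ,  0.        ,  1.        ]])}
```

View pics/w1.png

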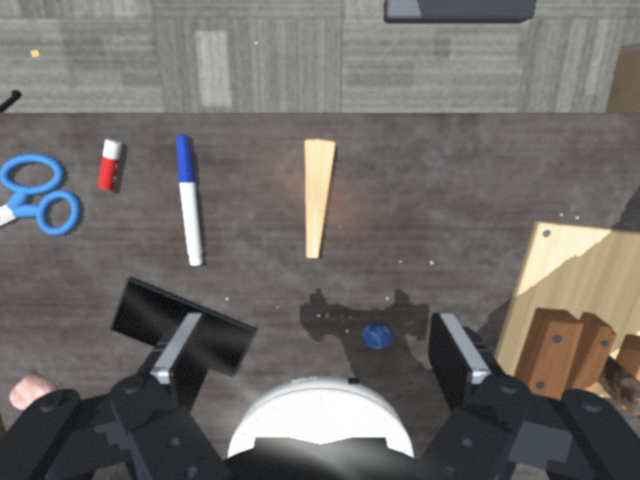

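The wrist view shows the wedge from its thick end at (320,140) to its thin end at (313,257). The blue stone at (377,336) is well clear of the fingers. Now I'll measure the wedge.

```bash
python3 - <<'E'
from h import *
f=np.load("pics/w1.npz");c=dict(f);p=f["p"]
hsv=cv2.cvtColor(p,cv2.COLOR_RGB2HSV);m=cv2.inRange(hsv,(8,50,120),(24,255,255));m[:,:270]=0;m[:,370:]=0;m[300:]=0;m[:125]=0
ct=max(cv2.findContours(m,0,1)[0],key=cv2.contourArea)[:,0]
w=ray(ct,c,.024)[:,:2];print(w.min(0),w.max(0))
L=[]
for x in np.arange(w[:,0].min()+.012,w[:,0].max()-.008,.008):
    k=abs(w[:,0]-x)<.003;mid=w[:,1][k];L.append((x,mid.min(),mid.max()))
L=np.array(L);print(np.round(L,4))
q=np.polyfit(L[:,0],L[:,1:].mean(1),1);cx=(w[:,0].min()+w[:,0].max())/2
print("yaw",np.arctan(q[0]),"centre",cx,np.polyval(q,cx))
E
```

```text
[ 0.40405447 -0.37074202] [ 0.52480702 -0.30636047]
[[ 0.4161 -0.3556 -0.3262]
 [ 0.4241 -0.3557 -0.328 ]
 [ 0.4321 -0.3568 -0.3289]
 [ 0.4401 -0.3666 -0.3298]
 [ 0.4481 -0.3677 -0.3229]
 [ 0.4561 -0.3689 -0.3159]
 [ 0.4641 -0.3651 -0.3079]
 [ 0.4721 -0.3574 -0.3067]
 [ 0.4801 -0.3566 -0.3065]
 [ 0.4881 -0.3557 -0.3064]
 [ 0.4961 -0.3558 -0.3375]
 [ 0.5041 -0.3559 -0.3396]
 [ 0.5121 -0.356  -0.3406]]
yaw 0.0003684116823003008 centre 0.4644307409803807 -0.34118124742480455
```

```bash
python3 - <<'E'
from h import *
for n,b in(("w1",(290,345,130,270)),("top0",(435,465,240,303))):
    f=np.load(f"pics/{n}.npz");c=dict(f);p=f["p"]
    hsv=cv2.cvtColor(p,cv2.COLOR_RGB2HSV);m=cv2.inRange(hsv,(5,70,110),(26,255,255));M=0*m;M[b[2]:b[3],b[0]:b[1]]=m[b[2]:b[3],b[0]:b[1]]
    ct=max(cv2.findContours(M,0,1)[0],key=cv2.contourArea)[:,0].astype(int)
    w=ray(ct,c,.024)[:,:2];lo,hi=w[:,0].min(),w[:,0].max();mid=np.median(w[:,1])
    k=(w[:,0]>lo+.012)&(w[:,0]<hi-.012)
    fs=[]
    for s in(-1,1):
        q=w[k&(s*(w[:,1]-(mid))>0)];fs.append(np.polyfit(q[:,0],q[:,1],1))
    a=np.mean(fs,0);cx=(lo+hi)/2
    print(n,lo,hi,"slopes",fs[0][0],fs[1][0],"yaw",a[0],"c",cx,np.polyval(a,cx),"w",np.polyval(fs[1]-fs[0],[lo,cx,hi]))
E
```

```text
w1 0.4040563440979975 0.5248070159715212 slopes 0.005045939581871251 -0.1431205565029186 yaw -0.06903730846052368 c 0.4644316800347594 -0.3439911867802781 w [0.03188708 0.02294148 0.01399588]
top0 0.40274752093050925 0.5240743480331498 slopes 0.005462288705306667 -0.13927425323096082 yaw -0.06690598226282708 c 0.4634109344818295 -0.34520905043557953 w [0.03053325 0.02175304 0.01297282]
```

```bash
python3 - <<'E'
from h import *
delta([(.456,-.344,.05,-.068),(.456,-.344,.002,-.068)])
E
```

```text
[ 0.0041 -0.0042  0.1994] [ 0.07 -0.05  3.95]
[ 0.004  -0.0043  0.2474] [ 0.07 -0.05  3.95]
```

>>> {"name": "drive_tool", "arguments": {
  "deltas": [
    [[0,0.004,-0.004,0.2,0,0,3.9],[0,0.004,-0.004,0.2,0,0,3.9],[0,0.004,-0.004,0.2,0,0,3.9],[0,0.004,-0.004,0.2,0,0,3.9],[80,0.004,-0.004,0.23,0,0,3.9],[80,0.004,-0.004,0.247,0,0,3.9],[80,0.004,-0.004,0.247,0,0,3.9],[80,0.004,-0.004,0.247,0,0,3.9]]
  ],
  "newtons": 20
}}

```text
clock: 3.4
tcp_pos: [0.4575, -0.3458, 0.0043]
orientation: [0.001, 0.034, 0.999, -0.001]
wrist_force: [-1.0, 0.4, 0.0]
finger_gap: 0.0589
grip_force: 0.0
```

>>> {"name": "drive_tool", "arguments": {
  "deltas": [
    [[255,0,0,0.002,0,0,0],[255,0,0,0.002,0,0,0],[255,0,0,0.002,0,0,0],[255,0,0,0.002,0,0,0],[255,0,0,0.002,0,0,0],[255,0,0,0.002,0,0,0]]
  ],
  "newtons": 25
}}

```text
clock: 4.15
tcp_pos: [0.4568, -0.3455, 0.0014]
orientation: [0.0, 0.034, 0.999, -0.0]
wrist_force: [-2.0, 0.7, 5.3]
finger_gap: 0.0222
grip_force: 24.6
```

```bash
python3 - <<'E'
from h import *
delta([(.457,-.345,.09,-.068),(.512,-.048,.07,-.102)])
E
```

```text
[-0.0003  0.0004 -0.0886] [-0.04  0.04  0.01]
[-0.035   0.3005 -0.0688] [-0.04  0.05  1.96]
```

>>> {"name": "drive_tool", "arguments": {
  "deltas": [
    [[255,0,0,-0.04,0,0,0],[255,0,0,-0.089,0,0,0],[255,-0.018,0.15,-0.089,0,0,1],[255,-0.018,0.15,-0.089,0,0,1],[255,-0.018,0.15,-0.089,0,0,1],[255,-0.035,0.3,-0.069,0,0,2],[255,-0.035,0.3,-0.069,0,0,2],[255,-0.035,0.3,-0.069,0,0,2],[255,-0.035,0.3,-0.069,0,0,2],[255,-0.035,0.3,-0.069,0,0,2]]
  ]
}}

```text
clock: 5.4
tcp_pos: [0.5117, -0.0487, 0.0696]
orientation: [-0.0, 0.051, 0.999, -0.0]
wrist_force: [-0.2, 0.4, -0.8]
finger_gap: 0.0225
grip_force: 24.9
```

```bash
python3 - <<'E'
from h import *
s=get_state();c=calibration("wrist");p,d=read_camera("wrist")
print(s["tcp_pos"],s["orientation"]);np.savez("pics/w2.npz",p=p,d=d,**c);cv2.imwrite("pics/w2.png",p[...,::-1])
E
```

```text
[ 0.51168935 -0.04865896  0.06964151] [-6.67606157e-05  5.13609385e-02  9.98680138e-01 -1.80181207e-04]
```

View pics/w2.png

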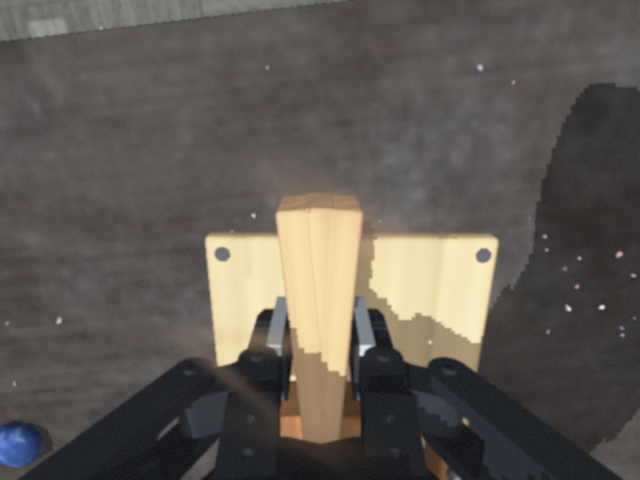

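The wedge is held straight: thick end corners are at (278,210) and (362,210), thin end around (320,442). The near bed corners are at (206,234) and (497,235). I'll get the vise frame and the wedge's offset from this same view.

```bash
python3 - <<'E'
from h import *
f=np.load("pics/w2.npz");c=dict(f);p=f["p"];s=.0696
hsv=cv2.cvtColor(p,cv2.COLOR_RGB2HSV)
# bed sides+near edge at z=.012 : scan gradients
g=cv2.GaussianBlur(p,(0,0),1).astype(float)
sat=hsv[...,1].astype(float);
bed=cv2.inRange(hsv,(15,50,120),(32,255,255))
L=[];Rr=[];N=[]
for r in range(250,345,5):
    k=np.where(bed[r,190:270])[0];L.append((190+k[0]-.5,r))
for r in range(250,300,5):
    k=np.where(bed[r,450:510])[0];Rr.append((450+k[-1]+.5,r))
for x in list(range(215,270,5))+list(range(385,490,5)):
    k=np.where(bed[225:260,x])[0];N.append((x,225+k[0]-.5))
def fit(P,z,ax):
    w=ray(P,c,z)[:,:2];q=np.polyfit(w[:,ax],w[:,1-ax],1);return q,np.std(w[:,1-ax]-np.polyval(q,w[:,ax]))
l,a=fit(L,.012,0);r,b=fit(Rr,.012,0);n,e=fit(N,.012,1)
print("left",l,a,"right",r,b,"near",n,e)
# wedge
T=.0696+.0225
W=[]
for row in range(220,290,5):
    h=hsv[row,255:385];k=np.where((np.abs(np.diff(g[row,255:385].sum(1)))>0))[0]
    d=np.abs(np.gradient(g[row,255:385].sum(1)));W.append((255+10+np.argmax(d[10:45]),255+85+np.argmax(d[85:125]),row))
W=np.array(W);print(W[::3].tolist())
wl=ray(W[:,[0,2]],c,T)[:,:2];wr=ray(W[:,[1,2]],c,T)[:,:2]
ql=np.polyfit(wl[:,0],wl[:,1],1);qr=np.polyfit(wr[:,0],wr[:,1],1);print("wedge",ql[0],qr[0],"yaw",(ql+qr)[0]/2,"mid y",np.c_[wl[:,0],(wl+wr)[:,1]/2,(wr-wl)[:,1]][::4])
print("thick end",ray([[280,210],[360,210]],c,T),"corners",ray([[206,234],[497,235]],c,.012))
E
```

```text
left [-0.11323395 -0.05629254] 0.00023608005445085054 right [-0.11343058  0.10924668] 0.00018319378123899942 near [0.10807685 0.49962508] 0.0003287836128581519
[[276, 362, 220], [278, 360, 235], [279, 374, 250], [281, 371, 265], [283, 369, 280]]
wedge -0.036509617702100226 0.08915178363419474 yaw 0.026321082966047255 mid y [[ 0.46305696 -0.04454234  0.0279913 ]
 [ 0.46995254 -0.0456031   0.02716787]
 [ 0.47717116 -0.04619659  0.02597726]
 [ 0.48465856 -0.04440601  0.02955468]]
thick end [[ 0.45985224 -0.05677047  0.0921    ]
 [ 0.46256787 -0.03095927  0.0921    ]] corners [[ 0.48894579 -0.11006433  0.012     ]
 [ 0.50638323  0.04998716  0.012     ]]
```

```bash
python3 - <<'E'
from h import *
delta([(.512,-.0466,.03,-.108),(.512,-.0466,.015,-.108),(.5356,-.0492,.015,-.108)])
E
```

```text
[0.0001 0.0025 0.0397] [-0.02  0.01  0.25]
[0.0001 0.0025 0.0547] [-0.02  0.01  0.25]
[-0.0237  0.0024  0.0547] [-0.02  0.01  0.25]
```

>>> {"name": "drive_tool", "arguments": {
  "deltas": [
    [[255,0,0.0025,0.035,0,0,0.3],[255,0,0.0025,0.05,0,0,0.3],[255,0,0.0025,0.0545,0,0,0.3],[255,0,0.0025,0.0545,0,0,0.3],[255,0,0.0025,0.0545,0,0,0.3]]
  ]
}}

```text
clock: 6.08
tcp_pos: [0.5128, -0.0461, 0.0161]
orientation: [0.001, 0.054, 0.999, -0.0]
wrist_force: [0.5, -1.1, -0.8]
finger_gap: 0.0221
grip_force: 24.9
```

```bash
python3 - <<'E'
from h import *
c=calibration("wrist");p,d=read_camera("wrist")
np.savez("pics/w3.npz",p=p,d=d,**c)
c2=calibration("top");p2,d=read_camera("top");np.savez("pics/t3.npz",p=p2,d=d,**c2)
a=cv2.resize(p[160:460,200:500],(400,400));b=cv2.resize(p2[165:265,275:375],(400,400),interpolation=cv2.INTER_CUBIC)
cv2.imwrite("pics/w3.png",np.hstack([a,b])[...,::-1]);delta([(.5356,-.0492,.015,-.108)])
E
```

```text
[-0.0231 -0.0008  0.0011] [-0.01  0.09  0.01]
```

View pics/w3.png

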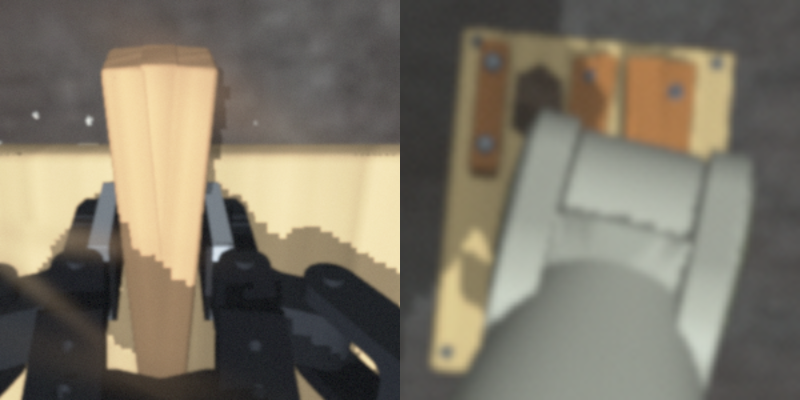

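The wedge is level just above the bed, and the arm hides the slot from the top camera. I'll slide it into the mouth and watch the forces.

>>> {"name": "drive_tool", "arguments": {
  "deltas": [
    [[255,-0.008,-0.0005,0,0,0,0],[255,-0.016,-0.0008,0.001,0,0,0],[255,-0.023,-0.0008,0.002,0,0,0],[255,-0.023,-0.0008,0.002,0,0,0],[255,-0.023,-0.0008,0.003,0,0,0],[255,-0.023,-0.0008,0.003,0,0,0]]
  ]
}}

```text
clock: 6.92
tcp_pos: [0.5361, -0.0492, 0.0134]
orientation: [0.001, 0.054, 0.999, -0.0]
wrist_force: [1.1, 1.3, 7.5]
finger_gap: 0.0222
grip_force: 25.6
```

>>> {"name": "drive_tool", "arguments": {
  "deltas": [
    [[150,0,0,-0.001,0,0,0],[110,0,0,-0.001,0,0,0],[110,0,0,-0.001,0,0,0],[110,0,0,-0.001,0,0,0],[110,0,0,-0.03,0,0,0],[110,0,0,-0.06,0,0,0],[110,0.05,0,-0.06,0,0,0],[110,0.09,0,-0.06,0,0,0],[110,0.09,0,-0.06,0,0,0]]
  ]
}}

```text
clock: 8.05
tcp_pos: [0.4415, -0.0383, 0.0717]
orientation: [-0.002, 0.054, 0.999, 0.0]
wrist_force: [1.3, 0.5, -0.0]
finger_gap: 0.0486
grip_force: 0.0
```

```bash
python3 - <<'E'
from h import *
s=get_state();print(s["tcp_pos"],s["joint_pos"]);c=calibration("wrist");p,d=read_camera("wrist")
np.savez("pics/w4.npz",p=p,d=d,**c)
c2=calibration("top");p2,d=read_camera("top");np.savez("pics/t4.npz",p=p2,d=d,**c2)
a=cv2.resize(p,(400,300));b=cv2.resize(p2[165:265,275:375],(400,400),interpolation=cv2.INTER_CUBIC)
a=np.vstack([a,np.zeros((100,400,3),np.uint8)])
cv2.imwrite("pics/w4.png",np.hstack([a,b])[...,::-1])
E
```

```text
[ 0.44148441 -0.03832784  0.07169141] [-2.68158374e-01  1.83447678e-01 -5.43516980e-01  8.47581757e-01
  5.31632080e-05 -1.60025274e-01]
```

View pics/w4.png

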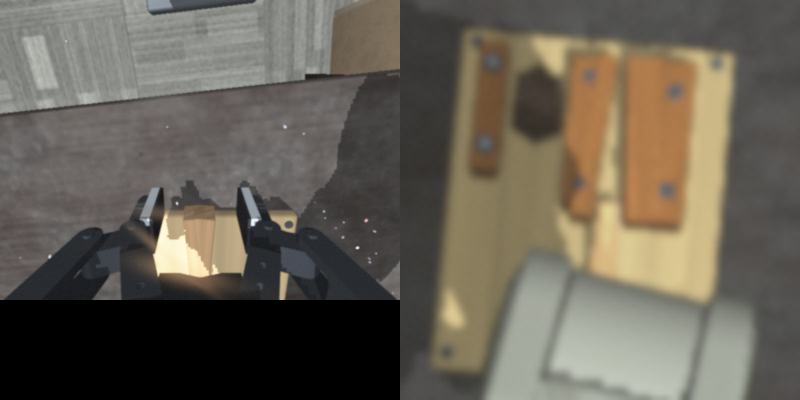

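```bash
python3 - <<'E'
from h import *
c=dict(np.load("pics/w4.npz"));print(ray([[296,331],[344,331]],c,.036))
delta([(.460,-.0415,.05,-.108),(.460,-.0415,.018,-.108)])
E
```

```text
[[ 0.47119221 -0.05500543  0.036     ]
 [ 0.47405986 -0.02932051  0.036     ]]
[-0.0143 -0.0005  0.0226] [-0.    0.08 -0.01]
[-0.0143 -0.0005  0.0546] [-0.    0.08 -0.01]
```

```bash
python3 - <<'E'
from h import *
f=np.load("pics/w4.npz");p=f["p"];c=dict(f);cv2.imwrite("pics/w4c.png",cv2.resize(p[300:460,240:420,::-1],None,fx=4,fy=3.7,interpolation=cv2.INTER_CUBIC))
d=f["d"];print(np.round(d[320:350:3,320],4), np.round([ -((ray([[320,r]],c,0)-c["world_from_camera"][:3,3])@c["world_from_camera"][:3,:3])[0,2] for r in range(320,350,3)],4))
E
```

```text
[0.2436 0.2461 0.2461 0.2299 0.2264 0.2242 0.2206 0.2171 0.2152 0.2117] [0.2438 0.2445 0.2452 0.2459 0.2466 0.2473 0.248  0.2487 0.2495 0.2502]
```

View pics/w4c.png

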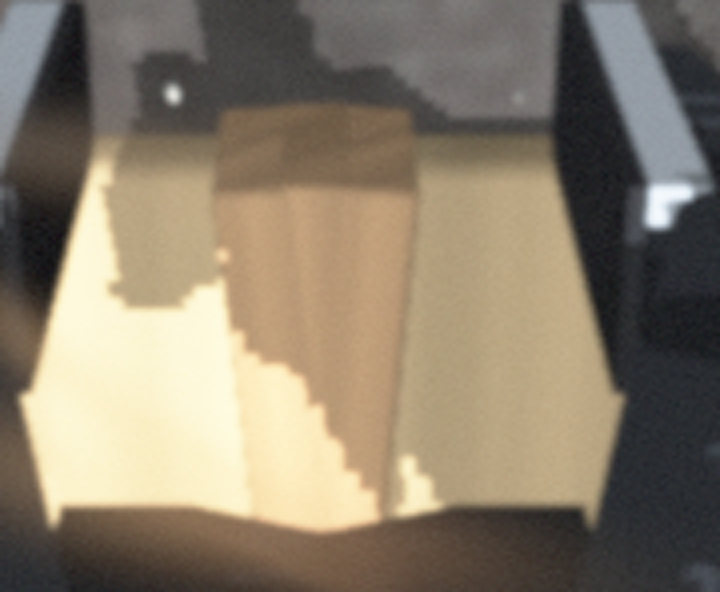

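The thick end's top edge is at row 351, which gives x ≈ 0.485, as planned, so the wedge lies free and straight on the bed. I'll close the fingers, come down behind it and tap.

>>> {"name": "drive_tool", "arguments": {
  "deltas": [
    [[255,-0.01,-0.0005,0,0,0,0],[255,-0.01,-0.0005,0.01,0,0,0],[255,-0.01,-0.0005,0.02,0,0,0],[255,-0.01,-0.0005,0.04,0,0,0],[255,-0.01,-0.0005,0.054,0,0,0],[255,-0.01,-0.0005,0.054,0,0,0],[255,-0.01,-0.0005,0.054,0,0,0]]
  ],
  "newtons": 40
}}

```text
clock: 9.02
tcp_pos: [0.4553, -0.0409, 0.0183]
orientation: [-0.0, 0.054, 0.999, 0.0]
wrist_force: [-0.0, -1.2, 0.4]
finger_gap: 0.0
grip_force: 0.0
```

>>> {"name": "drive_tool", "arguments": {
  "deltas": [
    [[255,-0.005,0,0,0,0,0],[255,-0.01,0,0,0,0,0],[255,-0.014,0,0,0,0,0],[255,-0.018,0,0,0,0,0],[255,-0.022,0,0,0,0,0],[255,-0.026,0,0,0,0,0],[255,-0.03,0,0,0,0,0],[255,-0.034,0,0,0,0,0],[255,-0.038,0,0,0,0,0],[255,-0.042,0,0,0,0,0]]
  ]
}}

```text
clock: 10.28
tcp_pos: [0.4972, -0.0454, 0.0182]
orientation: [0.0, 0.054, 0.999, 0.0]
wrist_force: [-0.9, -1.0, -0.3]
finger_gap: 0.0002
grip_force: 0.1
```

>>> {"name": "drive_tool", "arguments": {
  "deltas": [
    [[255,-0.003,0,0,0,0,0],[255,-0.006,0.0002,0,0,0,0],[255,-0.009,0.0004,0,0,0,0],[255,-0.012,0.0006,0,0,0,0],[255,-0.014,0.0008,0,0,0,0],[255,-0.016,0.001,0,0,0,0],[255,-0.018,0.001,0,0,0,0]]
  ]
}}

```text
clock: 11.15
tcp_pos: [0.515, -0.0463, 0.0182]
orientation: [-0.0, 0.054, 0.999, 0.0]
wrist_force: [-0.8, 0.3, -0.1]
finger_gap: -0.0002
grip_force: 0.6
```

>>> {"name": "drive_tool", "arguments": {
  "deltas": [
    [[255,-0.001,0.0001,0,0,0,0],[255,-0.002,0.0001,0,0,0,0],[255,-0.003,0.0002,0,0,0,0]]
  ]
}}

```text
clock: 11.52
tcp_pos: [0.5176, -0.0464, 0.0182]
orientation: [-0.0, 0.054, 0.999, 0.0]
wrist_force: [-2.4, -0.1, 0.4]
finger_gap: 0.0001
grip_force: 1.0
```

```bash
python3 - <<'E'
from h import *
p,d=read_camera("scene");q,d=read_camera("top");print(get_state()["wrist_force"])
cv2.imwrite("pics/s5.png",np.hstack([cv2.resize(p[170:300,280:430],(400,347),interpolation=2),cv2.resize(q[165:265,275:375],(347,347),interpolation=2)])[...,::-1])
E
```

```text
[-1.86294831  0.96969876  0.69798783]
```

View pics/s5.png

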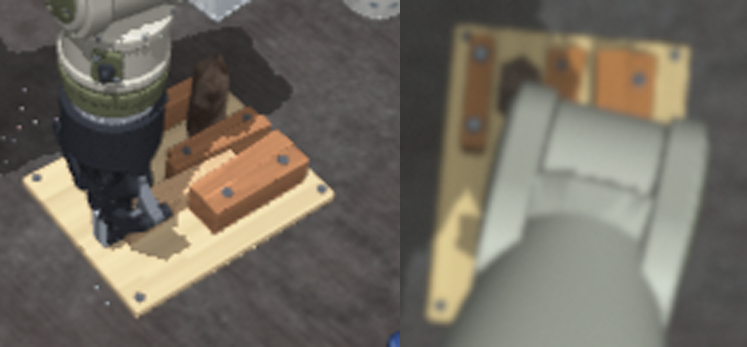

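The gripper is tapping at the mouth of the slot and the crystal is upright and clear. I'll keep going with small pushes.

>>> {"name": "drive_tool", "arguments": {
  "deltas": [
    [[255,-0.001,0.0001,0,0,0,0],[255,-0.002,0.0001,0,0,0,0],[255,-0.003,0.0002,0,0,0,0],[255,-0.004,0.0003,0,0,0,0]]
  ]
}}

```text
clock: 12.12
tcp_pos: [0.522, -0.0466, 0.0182]
orientation: [0.0, 0.054, 0.999, 0.0]
wrist_force: [-2.0, 0.1, 0.0]
finger_gap: -0.0004
grip_force: 0.9
```

>>> {"name": "drive_tool", "arguments": {
  "deltas": [
    [[255,-0.001,0.0001,0,0,0,0],[255,-0.002,0.0001,0,0,0,0],[255,-0.003,0.0002,0,0,0,0]]
  ]
}}

```text
clock: 12.5
tcp_pos: [0.525, -0.0467, 0.0182]
orientation: [-0.0, 0.054, 0.999, 0.0]
wrist_force: [-1.1, 0.5, 0.5]
finger_gap: 0.0001
grip_force: 0.9
```

>>> {"name": "drive_tool", "arguments": {
  "deltas": [
    [[255,-0.001,0.0001,0,0,0,0],[255,-0.002,0.0001,0,0,0,0],[255,-0.003,0.0002,0,0,0,0]]
  ]
}}

```text
clock: 12.88
tcp_pos: [0.528, -0.0468, 0.0182]
orientation: [-0.0, 0.054, 0.999, 0.0]
wrist_force: [-2.2, 1.1, -0.5]
finger_gap: -0.0
grip_force: 0.9
```

>>> {"name": "drive_tool", "arguments": {
  "deltas": [
    [[255,-0.001,0.0001,0,0,0,0],[255,-0.002,0.0001,0,0,0,0],[255,-0.003,0.0002,0,0,0,0]]
  ]
}}

```text
clock: 13.25
tcp_pos: [0.531, -0.0469, 0.0182]
orientation: [-0.0, 0.054, 0.999, 0.0]
wrist_force: [-2.0, 0.8, -0.1]
finger_gap: -0.0001
grip_force: 0.9
```

>>> {"name": "drive_tool", "arguments": {
  "deltas": [
    [[255,-0.001,0.0001,0,0,0,0],[255,-0.002,0.0001,0,0,0,0],[255,-0.003,0.0002,0,0,0,0]]
  ]
}}

```text
clock: 13.62
tcp_pos: [0.534, -0.047, 0.0182]
orientation: [-0.0, 0.054, 0.999, 0.0]
wrist_force: [-1.1, 1.3, -0.5]
finger_gap: -0.0004
grip_force: 1.0
```

>>> {"name": "drive_tool", "arguments": {
  "deltas": [
    [[255,-0.001,0.0001,0,0,0,0],[255,-0.002,0.0001,0,0,0,0],[255,-0.003,0.0002,0,0,0,0]]
  ]
}}

```text
clock: 14.0
tcp_pos: [0.537, -0.0471, 0.0182]
orientation: [-0.0, 0.054, 0.999, 0.0]
wrist_force: [-1.7, 1.8, -1.1]
finger_gap: -0.0003
grip_force: 1.1
```

>>> {"name": "drive_tool", "arguments": {
  "deltas": [
    [[255,-0.001,0.0001,0,0,0,0],[255,-0.002,0.0001,0,0,0,0],[255,-0.003,0.0002,0,0,0,0]]
  ]
}}

```text
clock: 14.38
tcp_pos: [0.5401, -0.0474, 0.0182]
orientation: [0.0, 0.054, 0.999, 0.0]
wrist_force: [-2.7, 1.2, 0.1]
finger_gap: -0.0001
grip_force: 1.0
```

>>> {"name": "drive_tool", "arguments": {
  "deltas": [
    [[255,-0.001,0.0001,0,0,0,0],[255,-0.002,0.0001,0,0,0,0],[255,-0.003,0.0002,0,0,0,0]]
  ]
}}

```text
clock: 14.75
tcp_pos: [0.5431, -0.0475, 0.0182]
orientation: [0.0, 0.054, 0.999, 0.0]
wrist_force: [-2.0, 1.1, -0.3]
finger_gap: 0.0003
grip_force: 1.0
```

>>> {"name": "drive_tool", "arguments": {
  "deltas": [
    [[255,-0.001,0.0001,0,0,0,0],[255,-0.002,0.0001,0,0,0,0],[255,-0.003,0.0002,0,0,0,0]]
  ]
}}

```text
clock: 15.12
tcp_pos: [0.5459, -0.0475, 0.0182]
orientation: [-0.0, 0.054, 0.999, 0.0]
wrist_force: [-2.5, 1.2, 0.8]
finger_gap: -0.0001
grip_force: 1.5
```

>>> {"name": "drive_tool", "arguments": {
  "deltas": [
    [[255,-0.001,0.0001,0,0,0,0],[255,-0.002,0.0001,0,0,0,0],[255,-0.003,0.0002,0,0,0,0]]
  ]
}}

```text
clock: 15.5
tcp_pos: [0.5475, -0.0476, 0.018]
orientation: [-0.001, 0.054, 0.999, -0.0]
wrist_force: [-8.5, 0.5, 4.5]
finger_gap: 0.0004
grip_force: 3.7
```

It has stopped: the force jumped to 8.5 N while the tool lagged behind. One more gentle push to about 12 N will set it.

>>> {"name": "drive_tool", "arguments": {
  "deltas": [
    [[255,-0.0004,0,0,0,0,0],[255,-0.0007,0,0,0,0,0],[255,-0.0007,0,0,0,0,0]]
  ]
}}

```text
clock: 15.88
tcp_pos: [0.5476, -0.0476, 0.0179]
orientation: [-0.002, 0.054, 0.999, -0.0]
wrist_force: [-8.2, 0.7, 4.2]
finger_gap: 0.0002
grip_force: 3.9
```

>>> {"name": "drive_tool", "arguments": {
  "deltas": [
    [[255,-0.0004,0,0,0,0,0],[255,-0.0007,0,0,0,0,0],[255,-0.0007,0,0,0,0,0]]
  ]
}}

```text
clock: 16.25
tcp_pos: [0.5478, -0.0476, 0.0178]
orientation: [-0.002, 0.054, 0.999, 0.0]
wrist_force: [-9.8, 1.4, 4.4]
finger_gap: -0.0001
grip_force: 4.4
```

>>> {"name": "drive_tool", "arguments": {
  "deltas": [
    [[255,-0.0005,0,0,0,0,0],[255,-0.0009,0,0,0,0,0],[255,-0.0009,0,0,0,0,0]]
  ]
}}

```text
clock: 16.62
tcp_pos: [0.548, -0.0476, 0.0176]
orientation: [-0.003, 0.054, 0.999, 0.0]
wrist_force: [-10.0, 1.2, 4.5]
finger_gap: -0.0001
grip_force: 5.0
```

>>> {"name": "drive_tool", "arguments": {
  "deltas": [
    [[255,-0.0006,0,0,0,0,0],[255,-0.001,0,0,0,0,0],[255,-0.001,0,0,0,0,0],[255,-0.001,0,0,0,0,0]]
  ]
}}

```text
clock: 17.12
tcp_pos: [0.5482, -0.0476, 0.0174]
orientation: [-0.004, 0.054, 0.999, 0.0]
wrist_force: [-11.2, 1.4, 6.0]
finger_gap: -0.0
grip_force: 5.7
```

>>> {"name": "drive_tool", "arguments": {
  "deltas": [
    [[255,-0.0007,0,0,0,0,0],[255,-0.0007,0,0,0,0,0],[255,-0.0007,0,0,0,0,0]]
  ]
}}

```text
clock: 17.5
tcp_pos: [0.5485, -0.0476, 0.0173]
orientation: [-0.004, 0.054, 0.999, 0.0]
wrist_force: [-13.0, 1.8, 6.0]
finger_gap: 0.0001
grip_force: 6.2
```

13 N is enough to set it. I'll back straight off, lift clear and check.

>>> {"name": "drive_tool", "arguments": {
  "deltas": [
    [[255,0.004,0,0,0,0,0],[255,0.012,0,0,0,0,0],[255,0.03,0,0,0,0,0],[255,0.04,0,-0.03,0,0,0],[255,0.05,0,-0.08,0,0,0],[255,0.1,0,-0.14,0,0,0],[255,0.14,0,-0.18,0,0,0],[255,0.14,0,-0.18,0,0,0],[255,0.14,0,-0.18,0,0,0]]
  ]
}}

```text
clock: 18.62
tcp_pos: [0.4149, -0.0334, 0.1989]
orientation: [0.002, 0.054, 0.999, -0.0]
wrist_force: [0.0, -0.3, -0.9]
finger_gap: 0.0001
grip_force: 0.0
```

```bash
python3 - <<'E'
from h import *
p,d=read_camera("scene");q,d=read_camera("top");print(get_state()["wrist_force"],get_state()["clock"])
cv2.imwrite("pics/s6.png",np.hstack([cv2.resize(p[170:300,280:430],(400,347),interpolation=2),cv2.resize(q[165:265,275:375],(347,347),interpolation=2)])[...,::-1])
E
```

```text
[ 0.16199504 -0.01691609 -0.31272509] 18.725
```

View pics/s6.png

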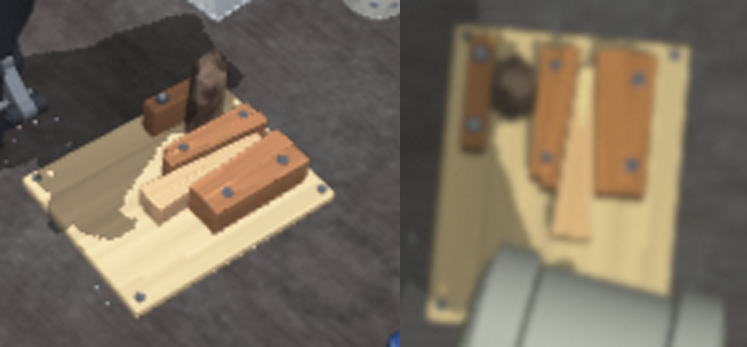

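The wedge sits well into the slot, and the jaw, crystal (upright at (513,87) in the right half) and stop are all in contact. The robot is clear, so I'll hand in.

```bash
python3 -c "
from workcell import *
print(hand_in())"
```

```text
the job is handed in; nothing more can be done
None
```

The crystal is clamped upright in the vise: the wedge was laid in the slot, released, tapped in until it stopped, then set with a push of about 13 N; nothing else was touched, and the job is handed in at about 19 s.

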